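# Close up the falafel stall's drawer and lid

## Robot

A 6-joint arm with a two-finger parallel gripper is mounted at the origin on the work surface. World frame = base frame: x ahead of the robot, y to its left, z up, the work surface at z = 0. Lengths are in mm, angles in degrees, forces in N, time in s.
With the tool pointing down it reaches from about 325 to 1000 mm from the base axis. Payload 5.1 kg.
Tool frame: the origin (TCP) lies at the very end of the fingers, on their centre line; the grasp point (between the pads) lies arm.grip_depth behind it (arm.grip_depth is the distance from the TCP to the grasp point, in mm); z points along the fingers, y is the direction in which the jaws open and shut (so a half turn about z gives the same grasp; the last joint's range is limited). The gripper opens to 85 mm and grips with 20 to 120 N. Pads are 22 mm wide; open, the fingers measure 114 mm over their backs; the gripper's body (76 mm by 85 mm) begins 54 mm behind the grasp point. The pads swing forward as they close: fully open they stand 13 mm farther back than shut.
Start: joints at [-73.774, 7.093, 94.555, -0, 78.352, -4.733], TCP at [232.47, -606.995, 231.322] pointing down, gripper open.
Joint ranges: [-149.61, 149.61], [-58.7, 133.49], [1.44, 155.28], [-77.14, 257.14], [18.33, 153.61], [-166.67, 166.67]. Speed limits (degrees/s): [147.25, 147.25, 180, 180, 180, 180].

## Interface

Orientations are given as a 3x3 rotation matrix whose columns are the frame's x, y, z axes.
In Python, from cell import arm gives the robot as it stands. The module is installed in compiled form; this text tells all that it offers.
- The arm moves only by the tool servo_tool, never from a script. Its argument "targets" is a list that holds one entry, the list of rows, each a list of 6 numbers: the shift along the world's x, y, z in m, then the turn, a rotation vector about the world's x, y, z in degrees. In form: [[[x, y, z, wx, wy, wz], ...]]. A call has 1 to 8 rows; each row shifts and turns the pose as measured when the row begins; what a row does not reach is not made up. A row lasts 1/8 s, in which the tool goes at most 62.5 mm and 10.7 degrees, less where a joint would pass 70% of its speed; a pose out of reach is approached as far as the arm can. A call with a gripper value outside its range is refused whole. "gripper" is the closure in counts, from 0 (fully open) to 255 (shut), set as the call begins (left out, the last holds). The fingers move at their own pace and stop on an object; "force" is the grip in N (left out, the last holds). Time passes only in rows, so rows that do not move let the fingers close. It gives the time, the measured TCP pose, the force and the opening at its end, in the units of the state.
- arm.observe(): the state, without advancing time (a new reading comes with each control period).
- arm.read_camera(name): name is "scene" or "top" or "wrist"; returns (picture, depth): 400x640x3 uint8, red, green, blue; 400x640 float32, mm along the optical axis (not along the pixel's ray), 0 where there is no reading.
- arm.calibration(name): a dict with "camera_matrix" (3x3 intrinsics, pixels), "distortion" ([k1, k2, p1, p2, k3] as OpenCV has them; the pictures are not rectified), "R" (3x3) and "t" (3): a world point X has camera coordinates R X + t. Camera axes: x right, y down, z forward; pixel columns grow to the right and rows downward; lengths in mm; the calibration is good to about 2 mm. A picture is of the moment at which its call begins: read the wrist's pose just before it. calibration takes no time and is no camera call; for the wrist camera it gives the pose at the moment of the call.
- arm.sign_off(): hands the job in, once; it reports no verdict.
The state is a dict: "clock": time; "q": joint angles; "qvel": joint speeds; "joint_torque": joint torques, N m; "tcp_pos": TCP position; "eef_rot": TCP orientation; "wrist_force": force on the tool from outside, world axes, zero at the start; "torque": the same for the moment, N m; "opening": finger opening in mm.
Only numpy, scipy, OpenCV 4.12 (cv2) and the standard library are available. Lean on these libraries where they do the work, as an engineer would, in place of code of your own. Each camera call takes 0.05 s, during which the arm holds its last target.

## Task

Service is over, so close up the stall's counter: push the open drawer of the steel drawer unit fully shut, and push the lid of the steel falafel box down until it is fully shut, in either order. A gentle push with the fingertips is enough for each, so slam nothing. Pick nothing up: the two white pots ride in standing in the drawer, and everything else on the counter stays where it is.

Things in the scene. Friction and masses are not known exactly. Their poses are not given: they have to be found in the camera images.
- unit: (all sizes here in mm) steel drawer unit fixed to the counter: a shell 200 deep (x), 200 wide (y), 90 high. Origin: centre of the lower edge of its open front; x points into the unit (away from the robot, turned by up to 0.25 rad), y to the left along the front, z up. One drawer fills the front. It and the falafel box stand side by side, one on the left, one on the right, in either arrangement
- drawer (a joint): how far the drawer is pulled out of the unit, m: 0 fully shut, up to 0.12; it comes out along the unit's -x. It stays where it is left; it takes about 2 to 4 N to slide and meets a stop at 0
- drawer_pull (a point): centre of the face of the drawer's black pull, a solid block 80 wide, 26 high, 18 deep on the drawer's flat aluminium front; 45 above the counter. The front is 196 wide, 12 thick, from 6 to 84 above the counter; its outer face is 18 behind this point (towards the unit). Axes as unit. Shut, this point is 30 in front of the unit's origin
- drawer_floor (a point): point on the drawer's inner floor just behind its front, 12 above the counter, midway across. Axes as unit. The drawer's inside is 176 deep, 176 wide; its side and back walls rise 36 above this floor
- pot_a: white ceramic pot (open cup), 52 dia, 42 high, standing loose in the drawer. Origin: centre of its underside, z up
- pot_b: white ceramic pot (open cup), 42 dia, 50 high, standing loose in the drawer. Origin: centre of its underside, z up
- box: open steel box holding falafel, fixed to the counter: 160 deep (x), 200 wide (y), 85 high to the rim, walls 4. Origin: centre of its underside; x points away from the robot (turned by up to 0.25 rad), y to the left, z up. Its lid is hinged on the far (+x) rim
- lid (a joint): opening angle of the lid, rad: 0 shut flat on the box, 1.57 standing upright; at the start it stands open leaning over the box. A stiff hinge: it stays where it is left and needs about 1 to 4 N near its free edge to be pushed down; it meets a stop at 0
- lid_hinge (a point): middle of the hinge line, level with the lid's outer (upper) face, when shut 91 above the counter; the axes turn with the lid: -x runs along the lid towards its free edge, z is the outward normal of its outer face (up when shut)
- lid_edge (a point): middle of the lid's free edge on the outer face, 160 from lid_hinge; axes as lid_hinge. The lid is a flat steel sheet 6 thick and 204 wide; a tab 70 wide and 19 long goes on beyond the edge in the same plane
- dip: steel dip cup, 64 dia, 45 high, standing in the gap between the drawer unit and the falafel box. Loose, to be left alone; origin: centre of its underside, z up
- plates: stack of white paper plates, 220 dia, 66 high, on the left of the counter. Loose, to be left alone; origin: centre of its underside, z up
- sticks: clear plastic tumbler of wooden forks, 84 dia, about 160 high over the forks, on the right of the counter. Loose, to be left alone; origin: centre of its underside, z up
- jug: white plastic bottle, 100 dia, 220 high, on the right of the counter. Loose, to be left alone; origin: centre of its underside, z up
- shaker: glass shaker with a steel cap, 44 dia, 85 high, on the right, nearer the robot. Loose, to be left alone; origin: centre of its underside, z up
- spoon: wooden spoon 170 long lying flat, pointing away from the robot, on the counter before the gap between the two units; its x axis runs along it towards the bowl of the spoon, its origin is about mid-length. Loose, to be left alone

How it is judged (in metres and radians):
At the end, for the whole second after the job is handed in: The drawer is within 4 mm of shut and the lid within 0.05 rad of shut, both at rest; both pots stand upright (within 0.3 rad) at rest on the drawer's floor; every other loose thing is within 30 mm of where it started (value of joint drawer below 0.004 m and value of joint lid below 0.05 rad and velocity of joint lid between -0.05 and 0.05 rad/s and velocity of joint drawer between -0.01 and 0.01 m/s and angle between each of pot_a, pot_b's own z axis and vertical below 0.3 rad and z of pot_a in the frame of drawer_floor between -0.01 and 0.012 m and x of pot_a in the frame of drawer_floor between 0 and 0.18 m and linear speed of each of pot_a, pot_b below 0.03 m/s and z of pot_b in the frame of drawer_floor between -0.01 and 0.012 m and x of pot_b in the frame of drawer_floor between 0 and 0.18 m and distance of each of dip, plates, sticks, jug, shaker, spoon from where it was at the start of the episode below 0.03 m); the robot touches nothing.
It fails at once if a pot was lifted off the drawer's floor by more than 12 mm (z of any of pot_a, pot_b in the frame of drawer_floor above 0.012 m).
It fails at once if the drawer was slammed (faster than 0.4 m/s) (velocity of joint drawer below -0.4 m/s).
It fails at once if the lid was slammed (faster than 3 rad/s) (velocity of joint lid below -3 rad/s).
It fails at once if another thing on the counter was moved by more than 30 mm or lifted (distance of any of dip, plates, sticks, jug, shaker, spoon from where it was at the start of the episode above 0.03 m).
It fails at once if a pot or a bystander was tipped by more than 0.5 rad (angle between any of pot_a, pot_b, dip, plates, sticks, jug, shaker's own z axis and vertical above 0.5 rad).
It also fails if it takes over 54 s, if anything falls off the work surface, if the arm or the gripper's body presses on something with over 40 N, if the wrist force passes 120 N, or if a joint passes its speed limit or range.

## Working session

There is one attempt and no reset: what is moved stays moved. The work goes in short steps, Python scripts to look and compute and a tool call to move; the robot and the scene stay as the last step left them, time stands still between calls to the robot, and variables do not carry over. Pictures are saved under pics/ and viewed, and the job is handed in when it is done.

Besides the shell and the picture viewer there is one more tool, called after "Emit:" in YAML: its name, and indented under it one key for each argument. servo_tool: Moves the arm, as the interface text tells. Its arguments: {"type":"object","properties":{"targets":{"type":"array","items":{"type":"array","items":{"type":"array","items":{"type":"number"}}}},"gripper":{"type":"number"},"force":{"type":"number"}},"required":["targets"]}

```bash
mkdir -p pics
python3 - <<'E'
from cell import arm
import cv2,numpy as np
for n in ["scene","top"]:
    p,d=arm.read_camera(n); c=arm.calibration(n)
    np.savez(n+"0.npz",p=p,d=d,**{k:np.array(v) for k,v in c.items()})
    cv2.imwrite(f"pics/{n}0.png",p[:,:,::-1]); print(n,c,(d>0).mean())
print(arm.observe(),arm.grip_depth)
E
```

```text
scene {'camera_matrix': array([[419.62368314,   0.        , 322.05951617],
       [  0.        , 419.62368314, 197.59894955],
       [  0.        ,   0.        ,   1.        ]]), 'distortion': array([-0.11276478,  0.        ,  0.        ,  0.        ,  0.        ]), 'R': array([[ 0.61864509,  0.78565939, -0.0041924 ],
       [ 0.66323448, -0.52509081, -0.53329135],
       [-0.42118675,  0.32713753, -0.84592125]]), 't': array([-320.1813318 , -263.19993876, 1538.22493973])} 0.99612109375
top {'camera_matrix': array([[403.62602268,   0.        , 317.51746739],
       [  0.        , 403.62602268, 197.23051908],
       [  0.        ,   0.        ,   1.        ]]), 'distortion': array([-0.06011588,  0.        ,  0.        ,  0.        ,  0.        ]), 'R': array([[ 0.00440602, -0.99997133,  0.00615854],
       [-0.99183438, -0.00515496, -0.12742833],
       [ 0.12745642, -0.0055468 , -0.99182866]]), 't': array([  -9.03381524,  521.31793444, 1220.44516827])} 0.9960703125
{'clock': 0.1, 'q': array([-7.37727657e+01,  7.13056487e+00,  9.46261683e+01,  8.38524365e-04,
        7.83531616e+01, -4.73244980e+00]), 'qvel': array([-0.09357657, -0.05673655, -0.19470701, -0.00656522,  0.06839735,
       -0.03282167]), 'joint_torque': array([ 4.87376183e-04, -4.24933684e+01, -3.66652787e+01,  3.16501342e-06,
        4.00904988e-03, -8.85032335e-06]), 'tcp_pos': array([ 232.33445712, -606.46278685,  230.16777308]), 'eef_rot': array([[ 9.33833466e-01,  3.57707681e-01, -5.22224366e-04],
       [ 3.57708021e-01, -9.33831658e-01,  1.84561708e-03],
       [ 1.72521762e-04, -1.91030284e-03, -9.99998160e-01]]), 'wrist_force': array([-0.38949495, -0.58026087,  0.13299352]), 'torque': array([0.0164672 , 0.01028131, 0.01550523]), 'opening': 85.24924511105016} 18.700000000000003
```

View pics/scene0.png

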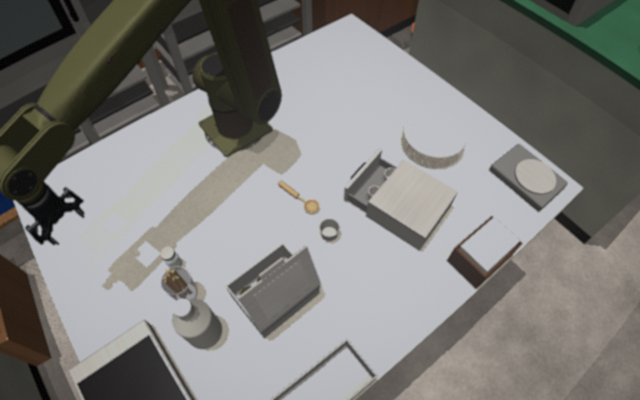

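View pics/top0.png

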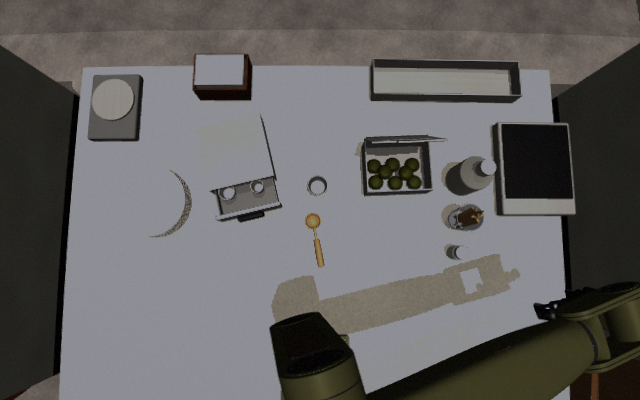

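The drawer unit is on the left (pull at top px ~(251,215)). The box is on the right (360-430, 140-195), with its lid raised along the far rim. Next I'll zoom in and get 3D points from depth.

```bash
cat > h.py <<'E'
import numpy as np,cv2
def load(n):
    z=np.load(n); return {k:z[k] for k in z.files}
def cloud(s):
    h,w=s['d'].shape; u,v=np.meshgrid(np.arange(w),np.arange(h))
    n=cv2.undistortPoints(np.stack([u,v],-1).reshape(-1,1,2).astype(float),s['camera_matrix'],s['distortion']).reshape(h,w,2)
    c=np.dstack([n[...,0]*s['d'],n[...,1]*s['d'],s['d']])
    return (c-s['t'])@s['R']
E
python3 - <<'E'
from h import *
t=load('top0.npz'); X=cloud(t); np.set_printoptions(suppress=True,precision=0,linewidth=200)
for n,r in (('scene',(150,360,210,460)),('top',(100,240,190,500))):
    s=load(n+'0.npz'); a=s['p'][r[0]:r[1],r[2]:r[3],::-1]
    k=800//(r[3]-r[2]); cv2.imwrite(f'pics/{n}_z.png',cv2.resize(a,None,fx=k,fy=k,interpolation=cv2.INTER_CUBIC))
print('top pull');
for v in (205,210,213,216,219,222): print(v,[tuple(np.round(X[v,u]).astype(int)) for u in (225,235,245,252,260,270)])
print('lid')
for v in range(128,150,2): print(v,[tuple(np.round(X[v,u]).astype(int)) for u in (370,390,410,425,440)])
s=load('scene0.npz'); Y=cloud(s)
print('scene lid')
for v in range(245,340,10): print(v,[tuple(np.round(Y[v,u]).astype(int)) for u in range(230,330,12)])
E
```

```text
top pull
205 [(np.int64(498), np.int64(286), np.int64(10)), (np.int64(498), np.int64(254), np.int64(12)), (np.int64(498), np.int64(222), np.int64(15)), (np.int64(498), np.int64(200), np.int64(13)), (np.int64(498), np.int64(174), np.int64(15)), (np.int64(491), np.int64(135), np.int64(81))]
210 [(np.int64(482), np.int64(285), np.int64(13)), (np.int64(482), np.int64(252), np.int64(16)), (np.int64(475), np.int64(209), np.int64(84)), (np.int64(476), np.int64(189), np.int64(81)), (np.int64(477), np.int64(166), np.int64(69)), (np.int64(483), np.int64(143), np.int64(14))]
213 [(np.int64(473), np.int64(285), np.int64(11)), (np.int64(466), np.int64(239), np.int64(84)), (np.int64(467), np.int64(209), np.int64(83)), (np.int64(469), np.int64(193), np.int64(54)), (np.int64(469), np.int64(167), np.int64(61)), (np.int64(474), np.int64(143), np.int64(6))]
216 [(np.int64(458), np.int64(269), np.int64(78)), (np.int64(458), np.int64(240), np.int64(73)), (np.int64(460), np.int64(213), np.int64(59)), (np.int64(460), np.int64(191), np.int64(60)), (np.int64(460), np.int64(168), np.int64(58)), (np.int64(465)
[... 6816 characters left out ...]
int64(703), np.int64(-327), np.int64(96)), (np.int64(700), np.int64(-297), np.int64(18)), (np.int64(716), np.int64(-269), np.int64(2)), (np.int64(736), np.int64(-243), np.int64(-1)), (np.int64(756), np.int64(-216), np.int64(-5)), (np.int64(777), np.int64(-190), np.int64(-3))]
335 [(np.int64(637), np.int64(-417), np.int64(-1)), (np.int64(657), np.int64(-390), np.int64(-1)), (np.int64(678), np.int64(-364), np.int64(1)), (np.int64(701), np.int64(-338), np.int64(13)), (np.int64(717), np.int64(-311), np.int64(-5)), (np.int64(739), np.int64(-286), np.int64(3)), (np.int64(758), np.int64(-259), np.int64(0)), (np.int64(779), np.int64(-234), np.int64(0)), (np.int64(799), np.int64(-208), np.int64(-1))]
```

View pics/scene_z.png

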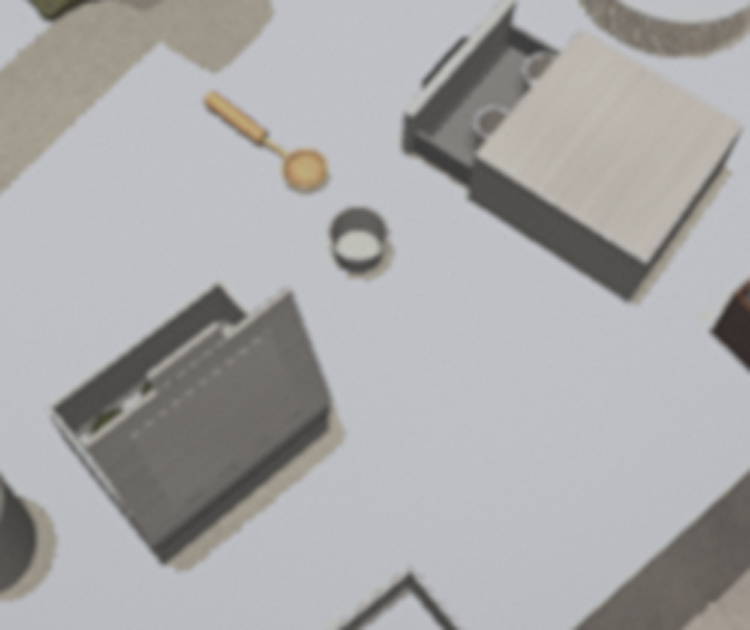

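View pics/top_z.png

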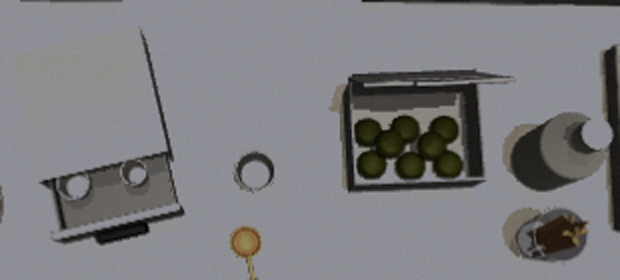

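The scene zoom shows the lid leaning about 70° open, with its outer face away from the robot. The drawer is open with both pots standing inside. Next I'll fit the planes and edges.

Run:
```python
from h import *
np.set_printoptions(suppress=True,precision=3,linewidth=200)
t=load('top0.npz'); X=cloud(t); s=load('scene0.npz'); Y=cloud(s)
# lid from scene
P=Y[250:335,215:330].reshape(-1,3); n0=None
m=(P[:,2]>105)&(P[:,2]<225)&(P[:,0]>600)&(P[:,0]<720)&(P[:,1]>-360)&(P[:,1]<-130); Q=P[m]
for _ in range(3):
    c=Q.mean(0); n=np.linalg.svd(Q-c)[2][2]; n*=np.sign(n[0]); r=(Q-c)@n; Q=Q[abs(r)<6]
print('lid normal',n,'angle',np.degrees(np.arctan2(np.hypot(n[0],n[1]),n[2])),'yaw',np.degrees(np.arctan2(n[1],n[0])),'c',c,len(Q))
print('x on lid at y=-250,z=91:', c[0]-(n[1]*(-250-c[1])+n[2]*(91-c[2]))/n[0]); 
print('lid y ext by z', [(z,*np.percentile(Q[abs(Q[:,2]-z)<8][:,1],[1,99])) for z in (120,150,180,210)])
# unit top surface
def surf(A,name):
    m=(abs(A[...,2]-90)<8)&(A[...,1]>50)&(A[...,1]<420)&(A[...,0]>480)&(A[...,0]<800)
    r=cv2.minAreaRect(A[m][:,:2].astype(np.float32)); print(name,r,m.sum()); print(cv2.boxPoints(r))
surf(X,'unit top');surf(Y,'unit scene')
for A,nm in((X,'top'),(Y,'scene')):
    img=(t if nm=='top' else s)['p'].astype(int)
    m=(img.max(2)<40)&(A[...,0]>430)&(A[...,0]<500)&(A[...,1]>120)&(A[...,1]<270)&(A[...,2]>25)&(A[...,2]<75)
    B=A[m]; print(nm,'pull',len(B),B.mean(0) if len(B) else '', cv2.minAreaRect(B[:,:2].astype(np.float32)) if len(B)>4 else '', B.min(0),B.max(0))
    m=(A[...,2]>76)&(A[...,2]<92)&(A[...,0]>430)&(A[...,0]<510)&(A[...,1]>80)&(A[...,1]<320)
    B=A[m]; print('front top',len(B),cv2.fitLine(B[:,:2].astype(np.float32),cv2.DIST_HUBER,0,.01,.01).ravel(),B[:,1].min(),B[:,1].max())
```

```text
lid normal [0.946 0.034 0.323] angle 71.16508252589301 yaw 2.0755492523703043 c [ 675.916 -251.76   168.572] 2569
x on lid at y=-250,z=91: 702.3303159975218
lid y ext by z [(120, np.float64(-347.93671126853246), np.float64(-148.4468410720003)), (150, np.float64(-348.15747282429135), np.float64(-149.33779860530058)), (180, np.float64(-349.50865793878165), np.float64(-149.1463014493029)), (210, np.float64(-348.58745821217735), np.float64(-150.1857493318597))]
unit top ((610.1141357421875, 235.4048309326172), (292.88262939453125, 199.58917236328125), 13.96821403503418) 4337
[[443.914 296.9  ]
 [492.092 103.213]
 [776.314 173.91 ]
 [728.136 367.597]]
unit scene ((613.0833740234375, 234.82406616210938), (289.516357421875, 206.3007354736328), 13.98803997039795) 3798
[[447.684 299.925]
 [497.551  99.742]
 [778.482 169.723]
 [728.615 369.906]]
top pull 207 [463.097 195.318  57.776] ((461.6742248535156, 192.23660278320312), (18.27410888671875, 152.40817260742188), 13.67765998840332) [444.708 120.343  29.174] [488.525 268.44   74.834]
front top 277 [  0.239  -0.971 473.787 202.339] 107.82165603397654 298.23239075914614Traceback (most recent call last):
  File "<stdin>", line 20, in <module>
    return umr_minimum(a, axis, None, out, keepdims, initial, where)
ValueError: zero-size array to reduction operation minimum which has no identity
```

Emit:
servo_tool:
  targets:
    - [[0, 0, 0.04, 0, 0, 0], [0.01, 0.01, 0.05, 0, 0, -4], [0.03, 0.02, 0.04, 0, 0, -5], [0.04, 0.03, 0.02, 0, 0, -5], [0.05, 0.035, 0, 0, 0, -4], [0.05, 0.035, 0, 0, 0, 0], [0.05, 0.035, 0, 0, 0, 0], [0.05, 0.035, 0, 0, 0, 0]]
  gripper: 255
  force: 40

```text
clock: 1.1
tcp_pos: [514.8, -400.1, 378.7]
eef_rot: [[0.999, 0.032, 0.002], [0.032, -0.999, 0.011], [0.003, -0.011, -1.0]]
wrist_force: [-0.0, -0.6, -0.1]
opening: 0.3
```

Emit:
servo_tool:
  targets:
    - [[0.045, 0.03, 0, 0, 0, 0], [0.05, 0.03, 0, 0, 0, 0], [0.05, 0.03, 0, 0, 0, 0], [0.045, 0.03, 0, 0, 0, 0], [0.035, 0.02, 0, 0, 0, 0], [0.01, 0.0, 0, 0, 0, 0], [0, 0, 0, 0, 0, 0]]

```text
clock: 1.98
tcp_pos: [758.6, -250.4, 371.5]
eef_rot: [[0.999, 0.037, -0.006], [0.037, -0.999, 0.014], [-0.006, -0.014, -1.0]]
wrist_force: [-0.4, -0.5, -0.3]
opening: 0.2
```

Emit:
servo_tool:
  targets:
    - [[-0.005, 0, -0.04, 0, 0, 0], [-0.005, 0, -0.045, 0, 0, 0], [-0.01, 0, -0.04, 0, 0, 0], [-0.01, 0, -0.03, 0, 0, 0], [0, 0, -0.01, 0, 0, 0], [0, 0, 0, 0, 0, 0]]

```text
clock: 2.72
tcp_pos: [721.3, -257.6, 206.0]
eef_rot: [[1.0, 0.028, -0.003], [0.028, -1.0, 0.011], [-0.003, -0.011, -1.0]]
wrist_force: [-0.2, 0.3, 0.1]
opening: 0.2
```

```bash
cat > snap.py <<'E'
import sys
from cell import arm
from h import *
n,k=sys.argv[1:3]
p,d=arm.read_camera(n); c=arm.calibration(n)
np.savez(n+k+".npz",p=p,d=d,**{a:np.array(v) for a,v in c.items()})
a=p[150:360,210:460] if n=='scene' else p[100:240,190:500]
cv2.imwrite(f"pics/{n}{k}.png",cv2.resize(a[:,:,::-1],None,fx=2.5,fy=2.5,interpolation=cv2.INTER_CUBIC))
E
python3 snap.py scene 1
```

```text
(no output)
```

View pics/scene1.png

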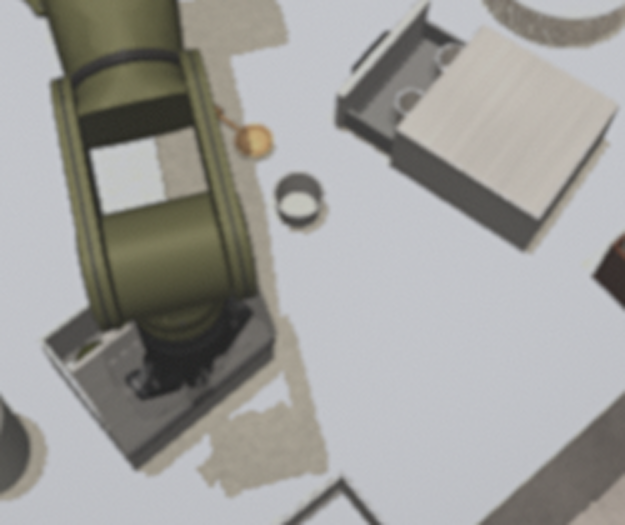

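The gripper is behind the lid (fingers around (175,365)), and the arm passes above everything. Now I'll approach and follow the arc.

Emit:
servo_tool:
  targets:
    - [[-0.02, 0.004, 0, 0, 0, 0], [-0.015, 0.004, 0, 0, 0, 0], [-0.01, 0, 0, 0, 0, 0], [-0.01, 0, -0.003, 0, 0, 0], [-0.01, 0, -0.005, 0, 0, 0]]

```text
clock: 3.4
tcp_pos: [660.6, -252.3, 209.8]
eef_rot: [[0.999, 0.028, 0.015], [0.028, -1.0, 0.003], [0.015, -0.003, -1.0]]
wrist_force: [1.7, 0.2, 3.5]
opening: 0.1
```

Emit:
servo_tool:
  targets:
    - [[-0.012, 0, -0.008, 0, 0, 0], [-0.011, 0, -0.009, 0, 0, 0], [-0.01, 0, -0.01, 0, 0, 0], [-0.008, 0, -0.01, 0, 0, 0], [-0.008, 0, -0.011, 0, 0, 0]]

```text
clock: 4.03
tcp_pos: [608.5, -253.3, 160.5]
eef_rot: [[0.999, 0.028, 0.017], [0.028, -1.0, 0.001], [0.017, -0.0, -1.0]]
wrist_force: [0.6, -1.5, 3.1]
opening: 0.0
```

Emit:
servo_tool:
  targets:
    - [[-0.006, 0, -0.011, 0, 0, 0], [-0.005, 0, -0.012, 0, 0, 0], [-0.003, 0, -0.012, 0, 0, 0], [-0.002, 0, -0.011, 0, 0, 0], [-0.001, 0, -0.01, 0, 0, 0]]

```text
clock: 4.65
tcp_pos: [587.9, -252.8, 98.1]
eef_rot: [[1.0, 0.028, 0.011], [0.028, -1.0, 0.003], [0.012, -0.002, -1.0]]
wrist_force: [-1.8, -1.8, 2.9]
opening: -0.0
```

Emit:
servo_tool:
  targets:
    - [[0, 0, -0.005, 0, 0, 0], [0, 0, -0.003, 0, 0, 0], [0, 0, -0.002, 0, 0, 0], [0, 0, -0.001, 0, 0, 0]]

```text
clock: 5.15
tcp_pos: [587.7, -252.6, 91.1]
eef_rot: [[1.0, 0.029, 0.008], [0.029, -1.0, 0.004], [0.008, -0.004, -1.0]]
wrist_force: [-2.2, 0.0, 2.6]
opening: -0.1
```

Emit:
servo_tool:
  targets:
    - [[0, 0, -0.002, 0, 0, 0], [0, 0, -0.002, 0, 0, 0], [0, 0, -0.002, 0, 0, 0]]

```text
clock: 5.52
tcp_pos: [587.8, -252.7, 91.0]
eef_rot: [[1.0, 0.029, 0.005], [0.029, -1.0, 0.004], [0.005, -0.004, -1.0]]
wrist_force: [-7.9, 1.8, 11.9]
opening: 0.2
```

Emit:
servo_tool:
  targets:
    - [[0, 0, 0.02, 0, 0, 0], [0, 0, 0.04, 0, 0, 0], [-0.01, 0.03, 0.03, 0, 0, 4], [-0.025, 0.05, 0, 0, 0, 4], [-0.025, 0.05, 0, 0, 0, 4], [-0.025, 0.05, 0, 0, 0, 0], [-0.025, 0.05, 0, 0, 0, 0], [-0.025, 0.05, 0, 0, 0, 0]]

```text
clock: 6.52
tcp_pos: [454.2, 33.2, 190.8]
eef_rot: [[0.971, 0.238, 0.021], [0.237, -0.971, 0.007], [0.022, -0.002, -1.0]]
wrist_force: [0.0, 0.0, -0.1]
opening: 0.0
```

Emit:
servo_tool:
  targets:
    - [[-0.02, 0.05, 0, 0, 0, 0], [-0.02, 0.045, 0, 0, 0, 0], [-0.01, 0.035, 0, 0, 0, 0], [0, 0.012, 0, 0, 0, 0], [0, 0, 0, 0, 0, 0]]

```text
clock: 7.15
tcp_pos: [402.4, 183.2, 195.4]
eef_rot: [[0.969, 0.243, 0.031], [0.243, -0.97, 0.012], [0.033, -0.004, -0.999]]
wrist_force: [-0.5, 0.5, 0.7]
opening: 0.1
```

```bash
python3 snap.py scene 2; python3 -c "
from h import *
s=load('scene2.npz');Y=cloud(s)
for v in range(245,335,8): print([tuple(np.round(Y[v,u]).astype(int).tolist()) for u in (240,258,270,285,300)])"
```

```text
[(420, -245, -5), (456, -201, -1), (479, -172, 0), (547, -156, 90), (536, -100, 0)]
[(445, -260, 1), (521, -230, 91), (541, -203, 89), (567, -170, 88), (556, -115, -3)]
[(465, -274, -5), (542, -244, 91), (562, -217, 91), (587, -185, 91), (614, -153, 94)]
[(488, -288, -1), (562, -257, 94), (582, -231, 92), (608, -199, 94), (632, -166, 91)]
[(549, -308, 87), (579, -270, 88), (601, -244, 91), (624, -211, 87), (651, -180, 91)]
[(570, -321, 92), (600, -283, 91), (619, -257, 90), (644, -225, 90), (669, -194, 90)]
[(589, -333, 92), (618, -295, 90), (638, -270, 93), (663, -239, 94), (688, -208, 94)]
[(606, -345, 88), (636, -307, 90), (656, -282, 91), (679, -251, 88), (704, -220, 89)]
[(591, -354, -3), (655, -320, 94), (674, -295, 91), (697, -264, 88), (697, -220, 3)]
[(612, -367, 1), (672, -331, 89), (691, -307, 92), (699, -270, 34), (715, -234, 0)]
[(630, -379, -3), (689, -343, 90), (708, -319, 91), (706, -280, -3), (732, -247, -4)]
[(649, -391, 0), (680, -352, 1), (699, -326, -2), (725, -293, -1), (751, -261, 0)]
```

View pics/scene2.png

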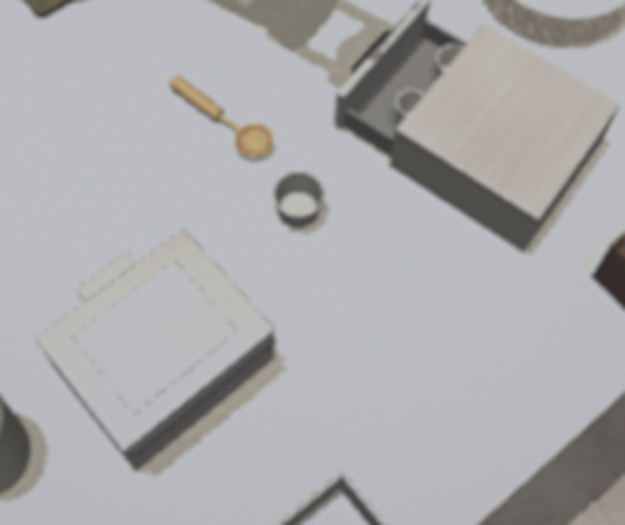

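The lid lies flat at z≈91 over the whole box (about (40-275, 230-470)), and nothing else has moved. Next I'll lower the fingers in front of the pull.

Emit:
servo_tool:
  targets:
    - [[0, 0, -0.04, 0, 0, 0], [0, 0, -0.04, 0, 0, 0], [0, 0, -0.035, 0, 0, 0], [0, 0, -0.02, 0, 0, 0], [0, 0, -0.005, 0, 0, 0], [0, 0, 0, 0, 0, 0]]

```text
clock: 7.95
tcp_pos: [407.0, 176.5, 53.8]
eef_rot: [[0.972, 0.231, 0.036], [0.231, -0.973, 0.011], [0.038, -0.003, -0.999]]
wrist_force: [-0.2, -0.1, 0.6]
opening: 0.2
```

Emit:
servo_tool:
  targets:
    - [[0.005, 0.006, -0.01, 0, 0, 0], [0.008, 0.004, -0.003, 0, 0, 0], [0.008, 0.002, 0, 0, 0, 0], [0.006, 0.0015, 0, 0, 0, 0], [0.006, 0.0015, 0, 0, 0, 0]]

```text
clock: 8.57
tcp_pos: [444.7, 193.1, 43.0]
eef_rot: [[0.972, 0.231, 0.041], [0.231, -0.973, 0.013], [0.043, -0.003, -0.999]]
wrist_force: [-2.2, -0.7, 2.2]
opening: -0.3
```

Emit:
servo_tool:
  targets:
    - [[0.005, 0.0012, 0, 0, 0, 0], [0.006, 0.0015, 0, 0, 0, 0], [0.006, 0.0015, 0, 0, 0, 0], [0.006, 0.0015, 0, 0, 0, 0], [0.006, 0.0015, 0, 0, 0, 0], [0.006, 0.0015, 0, 0, 0, 0]]

```text
clock: 9.32
tcp_pos: [481.4, 202.2, 43.0]
eef_rot: [[0.972, 0.231, 0.039], [0.231, -0.973, 0.012], [0.041, -0.003, -0.999]]
wrist_force: [-1.3, -1.4, 1.8]
opening: 0.3
```

Emit:
servo_tool:
  targets:
    - [[0.006, 0.0015, 0, 0, 0, 0], [0.006, 0.0015, 0, 0, 0, 0], [0.006, 0.0015, 0, 0, 0, 0], [0.005, 0.0012, 0, 0, 0, 0], [0.003, 0.0008, 0, 0, 0, 0]]

```text
clock: 9.95
tcp_pos: [509.5, 209.1, 42.9]
eef_rot: [[0.972, 0.231, 0.039], [0.231, -0.973, 0.012], [0.041, -0.003, -0.999]]
wrist_force: [-2.0, 0.0, 0.5]
opening: -0.1
```

Emit:
servo_tool:
  targets:
    - [[0.003, 0.0008, 0, 0, 0, 0], [0.003, 0.0008, 0, 0, 0, 0], [0.003, 0.0008, 0, 0, 0, 0], [0.003, 0.0008, 0, 0, 0, 0]]

```text
clock: 10.45
tcp_pos: [519.1, 211.6, 42.4]
eef_rot: [[0.972, 0.231, 0.03], [0.231, -0.973, 0.009], [0.031, -0.002, -1.0]]
wrist_force: [-17.2, -5.8, 12.1]
opening: 0.1
```

The stop is met at x≈519, where I predicted 518. I'll back off and check.

Emit:
servo_tool:
  targets:
    - [[-0.01, -0.0025, 0, 0, 0, 0], [-0.03, -0.007, 0, 0, 0, 0], [-0.03, -0.007, 0.02, 0, 0, 0], [0, 0, 0.05, 0, 0, 0], [0, 0, 0.05, 0, 0, 0], [-0.02, -0.04, 0.05, 0, 0, 0], [0, -0.05, 0.02, 0, 0, 0], [0, 0, 0, 0, 0, 0]]

```text
clock: 11.45
tcp_pos: [427.3, 106.0, 233.6]
eef_rot: [[0.972, 0.233, 0.041], [0.233, -0.972, 0.011], [0.042, -0.001, -0.999]]
wrist_force: [0.1, 0.7, -0.1]
opening: -0.2
```

```bash
python3 snap.py scene 3;python3 snap.py top 3
python3 - <<'E'
from h import *
from cell import arm
for n in('top3.npz','scene3.npz'):
    A=cloud(load(n)); u=np.array([.970,.242])
    m=(abs(A[...,2]-90)<8)&(A[...,1]>50)&(A[...,1]<420)&(A[...,0]>440)&(A[...,0]<800)
    print(n,cv2.minAreaRect(A[m][:,:2].astype(np.float32)))
    m=(A[...,2]>70)&(A[...,2]<98)&(A[...,1]>100)&(A[...,1]<350)&(A[...,0]>430)&(A[...,0]<800)
    B=A[m]; print('extent along u',np.percentile(B[:,:2]@u,[0.3,99.7]))
A=cloud(load('scene3.npz'))
m=(A[...,2]>75)&(A[...,0]>500)&(A[...,0]<720)&(A[...,1]>-360)&(A[...,1]<-140)
B=A[m]; c=np.linalg.lstsq(np.c_[B[:,:2],np.ones(len(B))],B[:,2],rcond=None)[0]; print('lid plane slope',c)
print(arm.observe()['wrist_force'])
E
```

```text
top3.npz ((647.8602294921875, 244.76097106933594), (214.85523986816406, 199.5504608154297), 14.00906753540039)
extent along u [580.82691694 793.34763582]
scene3.npz ((649.6593627929688, 243.2325439453125), (214.33547973632812, 204.88973999023438), 13.666238784790039)
extent along u [582.94050703 795.44959995]
lid plane slope [-3.16955161e-03 -2.23805264e-03  9.18131976e+01]
[0.39690518 0.79772417 0.10927782]
```

View pics/scene3.png

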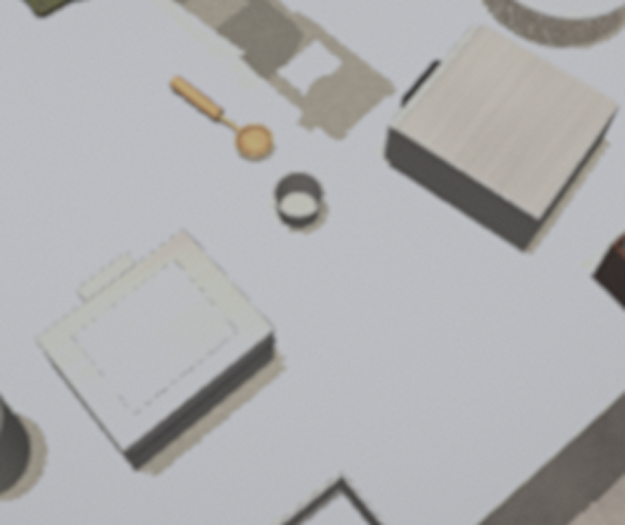

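View pics/top3.png

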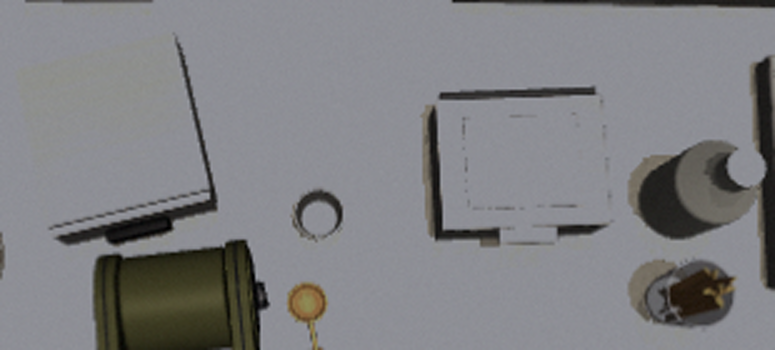

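```bash
python3 -c "
from cell import arm
print(arm.sign_off())"
```

```text
the job is handed in; nothing more can be done
None
```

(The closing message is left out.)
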